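# Refit the splash plate and start the rinse with the two-stage key

### The job

Put the orange splash plate back on the grey rinse station so that it drops flat over both steel studs, and let go of it. Then start the rinse with the blue two-stage key: press it lightly to its first stop and hold it there for about a second without going deeper, then press it all the way down to the second stop, where it latches, and let go. Leave the tube rack, bottle and jar standing where they are.

Things in the scene. Friction and masses are not known exactly. Their poses are not given: they have to be found in the camera images.
- plate: Orange plastic splash plate, 130 x 70 x 6 mm, about 0.14 kg, loose, flat on the bench at first. Origin: centre of its underside; x along its length, z up. Two through slots, 13 mm along x by 18 mm along y, 48 mm either side of the centre along x. An upright grip fin stands mid-top: 50 mm long along x, 10 mm thick along y, its top 44 mm above the underside. It fits either way round.
- station: Rinse station: fixed grey block 160 x 100 mm, flat top 40 mm above the bench. Origin: centre of its underside; x along its length, z up. Two upright steel studs, 10 mm in diameter, 96 mm apart along x, ends slightly rounded, rise 12 mm above the top. The bar with both studs is clamped up to 7 mm off centre along x (differs each time, not reported). The plate, when home, lies flat on the top.
- panel: Black sloping key panel, 112 x 100 mm, of the white control pod. Origin: middle of its face, 85 mm above the bench; z points out of the face, 30 degrees from vertical, y up the slope, x level. The round blue key, 32 mm in diameter, sits on this origin, pressed along -z. Its top starts 28 mm out of the face, give or take 6 mm (differs each time, not reported); fully down it stays above its collar.
- console: Fixed white control pod carrying the panel; origin on the bench under the middle of the panel face. A grey probe head 100 mm wide hangs over the slope's upper part: underside 180 mm above the bench, front edge 5 mm behind the panel's middle, so a vertical gripper over the key strikes it: come in along the panel's z, gripper's broad side along its x. A white column 270 mm tall stands behind.
- key_cap (a joint): First stage of the blue key, 0 (up) to 0.005 m (at the first stop). A light spring: 1.6 N to start, 3.8 N at the first stop. It springs back when released.
- key_latch (a joint): Second stage of the blue key, 0 to 0.005 m (at the second stop, total key travel 10 mm). It gives way only at about 11 N, has no spring and stays where it is pushed: once down it cannot be raised.
- tube_rack: Bystander: white rack with six blue-capped tubes, 100 x 70 mm, 75 mm high, loose. Origin under its centre.
- amber_bottle: Bystander: amber bottle with white cap, 52 mm in diameter, 100 mm high, loose. Origin under its centre.
- sample_jar: Bystander: white jar with blue lid, 60 mm in diameter, 65 mm high, loose. Origin under its centre.
Not all that is in view belongs to the job. There is more than one size of the plate; the job needs the larger. There is more than one size of the station; the one meant has the size given above.

How it is judged (in metres and radians):
On the way, in this order (a step that is already met when the one before it is completed fails the run):
1. the plate lies flat on the station over both studs, released, the key's second stage not yet pressed (z of plate in the frame of station below 0.0425 m and x of plate in the frame of station between -0.012 and 0.012 m and y of plate in the frame of station between -0.006 and 0.006 m and angle between the x axis of plate and the x axis of station, either way round below 0.12 rad and angle between plate's own z axis and vertical below 0.04 rad and contact force between the fingers and plate below 0.05 N and value of joint key_latch below 0.0015 m), for 0.2 s.
2. the key is held at its first stop (first stage in at least 4 of 5 mm, second stage in less than 1.5 mm and not sinking) (value of joint key_cap above 0.004 m and value of joint key_latch below 0.0015 m and velocity of joint key_latch below 0.0008 m/s), for 0.7 s.
3. the key is pressed down to its second stop (second stage in more than 4 of 5 mm) (value of joint key_latch above 0.004 m), for 0.1 s.
At the end, for the whole second after the job is handed in: Plate released, flat on the station, studs in its slots (underside within 2.5 mm of the top, centred within 12 mm lengthwise, 6 mm across, turned under 7, tilted under 2.3 degrees); key's second stage down over 4 of 5 mm, first stage sprung back under 1 mm; bystanders in place (z of plate in the frame of station below 0.0425 m and x of plate in the frame of station between -0.012 and 0.012 m and y of plate in the frame of station between -0.006 and 0.006 m and angle between the x axis of plate and the x axis of station, either way round below 0.12 rad and angle between plate's own z axis and vertical below 0.04 rad and contact force between the fingers and plate below 0.05 N and linear speed of plate below 0.01 m/s and value of joint key_latch above 0.004 m and value of joint key_cap below 0.001 m); the robot touches nothing.
It fails at once if the tube rack is moved more than 15 mm or tipped (distance of tube_rack from where it was at the start of the episode above 0.015 m or angle between tube_rack's own z axis and vertical above 0.3 rad).
It fails at once if the amber bottle is moved more than 15 mm or tipped (distance of amber_bottle from where it was at the start of the episode above 0.015 m or angle between amber_bottle's own z axis and vertical above 0.3 rad).
It fails at once if the sample jar is moved more than 15 mm or tipped (distance of sample_jar from where it was at the start of the episode above 0.015 m or angle between sample_jar's own z axis and vertical above 0.3 rad).
It also fails if it takes over 72 s, if anything falls off the work surface, if the arm or the gripper's body presses on something with over 40 N, if the wrist force passes 120 N, or if a joint passes its speed limit or range.

### The arm

A 6-joint arm with a two-finger parallel gripper is mounted at the origin on the work surface. World frame = base frame: x ahead of the robot, y to its left, z up, the work surface at z = 0. Lengths are in mm, angles in rad, forces in N, time in s.
With the tool pointing down it reaches from about 275 to 975 mm from the base axis. Payload 8.4 kg.
Tool frame: the origin (TCP) lies on the centre line of the jaws, within the pads' length; the fingertips stand 8 mm ahead of it and the grasp point (between the pads) lies 11 mm behind it; z points along the fingers, y is the line along which they close (so a half turn about z gives the same grasp; the last joint's range is limited). The gripper opens to 92 mm and grips with 3 to 60 N. Pads are 20 mm wide; open, the fingers measure 128 mm over their backs; the gripper's body (75 mm by 189 mm) begins 69 mm behind the grasp point.
Start: joints at [1.204, 0.353, 1.633, -0, 1.155, -0.002], TCP at [222.975, 583.875, 222.583] pointing down, gripper open.
Joint ranges: [-2.63, 2.63], [-0.92, 2.1], [0.06, 2.66], [-1.3, 4.44], [0, 2.69], [-3.02, 3.02]. Speed limits (rad/s): [2.22, 2.22, 2.79, 3.14, 3.14, 3.14].

### API

Orientations are given as a unit quaternion [x, y, z, w].
In Python, from bench import env gives the robot as it stands. The module is installed in compiled form; this text tells all that it offers.
- The arm moves only by the tool send_rows, never from a script. Its arguments are lists of equal length, an entry for each row: "travel": the shift along the world's x, y, z each as a share of 20 cm, from -1 to 1, a list of three; "twist": the turn, a rotation vector about the world's x, y, z each as a share of 90 degrees, from -1 to 1, a list of three; "grip": the gripper's target within -1 to 1 (fully open at 1, half-way at 0, shut at -1). A call has 1 to 8 rows; each row shifts and turns the commanded pose from where the row before left it; what a row does not reach is not made up. A row lasts 1/8 s, in which the tool goes at most 62.5 mm and 10.7 degrees, less where a joint would pass 70% of its speed; a pose out of reach is approached as far as the arm can. A call with a number of a shift or a turn outside -1 to 1 is refused whole. A call with a gripper value outside its range is refused whole. The fingers move at their own pace and stop on an object; "squeeze" is the grip in N (left out, the last holds). Time passes only in rows, so rows that do not move let the fingers close. It gives the time, the measured TCP pose, the force, the opening and the grip force at its end, in the units of the state.
- env.read_state(): the state, without advancing time (a new reading comes with each control period).
- env.snapshot(name): name is "side" or "top"; returns a dict with "pixels" (480x640x3 uint8, red, green, blue), "camera_matrix" (3x3 intrinsics, pixels), "rvec" (rotation vector, rad) and "tvec" (3), from world to camera coordinates, as OpenCV has them. Camera axes: x right, y down, z forward; pixel columns grow to the right and rows downward; lengths in mm; the calibration is good to about 2 mm. A picture is of the moment at which its call begins. There is no depth.
- env.finish_job(): hands the job in; it is judged then, once.
The state is a dict: "t": time; "joint_pos": joint angles; "joint_velocities": joint speeds; "joint_efforts": joint torques, N m; "tcp_pos": TCP position; "ee_rot": TCP orientation; "ft_force": force on the tool from outside, world axes, zero at the start; "torque": the same for the moment, N m; "grip_width": finger opening in mm; "grasp_force": force on a finger pad.
Only numpy, scipy, OpenCV 4.12 (cv2) and the standard library are available. Lean on these libraries where they do the work, as an engineer would, in place of code of your own. Each camera call takes 0.05 s, during which the arm holds its last target. There are 200 camera calls.

## Working session

There is one attempt and no reset: what is moved stays moved. The work goes in short steps, Python scripts to look and compute and a tool call to move; the robot and the scene stay as the last step left them, time stands still between calls to the robot, and variables do not carry over. Pictures are saved under pics/ and viewed, at most 10 in all, crops included, and the job is handed in when it is done.

Besides the shell and the picture viewer there is one more tool, called as name(argument=value, ...), one argument or row to a line, values as JSON. send_rows: Moves the arm, as the interface text tells. Its arguments: {"type":"object","properties":{"travel":{"type":"array"},"twist":{"type":"array"},"grip":{"type":"array"},"squeeze":{"type":"number"}},"required":["travel","twist","grip"]}

```bash
mkdir -p pics
cat > h.py <<'E'
import numpy as np, cv2
from bench import env
def snap(n):
    s=env.snapshot(n); s['K']=np.array(s['camera_matrix'],float); s['R']=cv2.Rodrigues(np.array(s['rvec'],float))[0]; s['t']=np.array(s['tvec'],float).ravel()
    s['bgr']=cv2.cvtColor(s['pixels'],cv2.COLOR_RGB2BGR); return s
def ray(s,p,z):
    p=np.atleast_2d(np.array(p,float)); d=np.c_[p,np.ones(len(p))]@np.linalg.inv(s['K']).T@s['R']
    c=-s['R'].T@s['t']; return c+d*((z-c[2])/d[:,2])[:,None]
def proj(s,P): return cv2.projectPoints(np.atleast_2d(np.array(P,float)),np.array(s['rvec'],float),s['t'],s['K'],None)[0][:,0]
E
python3 - <<'E'
from h import *
for n in('top','side'):
    s=snap(n); cv2.imwrite(f'pics/{n}0.png',s['bgr']); np.savez(f'{n}0.npz',**{k:s[k] for k in('pixels','camera_matrix','rvec','tvec')}); print(n,-s['R'].T@s['t'],s['K'][0,0])
print(env.read_state())
E
```

```text
top [ 435.79692166  -17.99716211 1036.10146172] 474.91541188263074
side [796.13843039 559.9243837  748.78532047] 483.14088154750704
{'t': 0.1, 'joint_pos': array([ 1.20359643e+00,  3.53539451e-01,  1.63404652e+00,  3.05134916e-05,
        1.15519115e+00, -2.40621421e-03]), 'joint_velocities': array([ 2.97218840e-05, -2.10128606e-03, -1.37608946e-03,  5.95050604e-04,
       -8.91337869e-04,  1.28659114e-03]), 'joint_efforts': array([ 9.46780710e-04, -5.94904339e+01, -3.34926045e+01,  7.00629316e-02,
        1.85421406e-02, -3.70417365e-05]), 'tcp_pos': array([222.81498965, 583.47946573, 221.96905557]), 'ee_rot': array([ 1.81393209e-01,  9.83410470e-01, -5.79587770e-04, -1.22541869e-04]), 'ft_force': array([ 0.33605216,  0.26350419, -0.65869737]), 'torque': array([-0.01208987,  0.0289822 , -0.00652326]), 'grasp_force': 0.0, 'grip_width': 91.65152606431626}
```

View pics/top0.png

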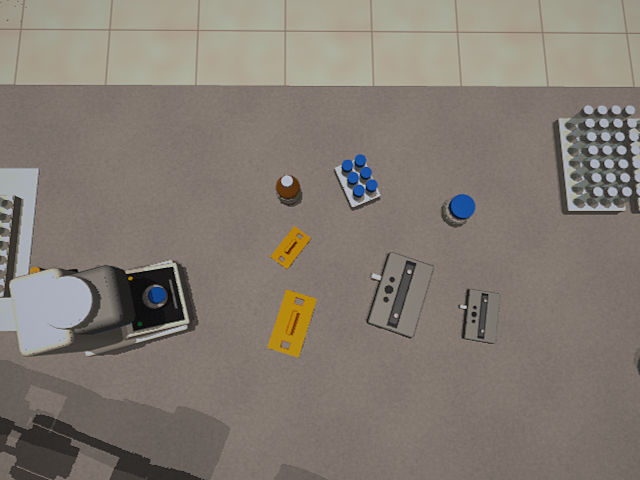

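View pics/side0.png

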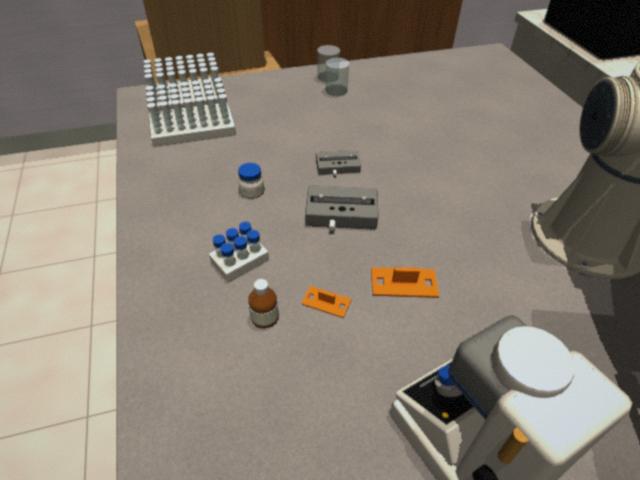

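The top view shows two plates: large orange at (292,323) and small at (291,247). It also shows two stations: large at (400,295) and small at (481,316). The larger of each pair should fit the stated sizes, so I'll measure them and check in one enlarged crop. The panel's blue key is at (156,295). The bystanders are the bottle (288,188), rack (358,180) and jar (460,208).

Run:
```python
from h import *
s=snap('top'); b=s['bgr']; hsv=cv2.cvtColor(b,cv2.COLOR_BGR2HSV)
m=cv2.inRange(hsv,(8,170,120),(28,255,255))
for c in cv2.findContours(m,0,2)[0]:
    if cv2.contourArea(c)<200: continue
    w=ray(s,c[:,0]+0.0,6)[:,:2]; print('orange',cv2.minAreaRect(c)[0],cv2.minAreaRect(w.astype(np.float32)))
d=cv2.inRange(hsv,(0,0,75),(180,22,130)); d[:, :350]=0
# station: grey by low saturation
g=(b.max(2).astype(int)-b.min(2)); mm=((g<9)&(b.max(2)<135)).astype(np.uint8)*255; mm[:,:345]=0; mm[:230]=0;mm[360:]=0; mm[:,520:]=0
mm=cv2.morphologyEx(mm,cv2.MORPH_CLOSE,np.ones((5,5)));mm=cv2.morphologyEx(mm,cv2.MORPH_OPEN,np.ones((9,9)))
for c in cv2.findContours(mm,0,2)[0]:
    if cv2.contourArea(c)<500: continue
    w=ray(s,c[:,0],40)[:,:2]; print('grey',cv2.minAreaRect(c),cv2.minAreaRect(w.astype(np.float32)))
bl=cv2.inRange(hsv,(100,150,60),(125,255,255))
for c in cv2.findContours(bl,0,2)[0]:
    if cv2.contourArea(c)>30: print('blue',cv2.minEnclosingCircle(c),cv2.contourArea(c))
A=cv2.resize(b[220:365,250:520],None,fx=2.9,fy=2.9,interpolation=2)
t=snap('side'); bt=t['bgr']
B=cv2.resize(b[240:360,110:210],(150,180),interpolation=2)
L=cv2.resize(b[250:345,110:205],(380,380)); 
cv2.imwrite('pics/c1.png',A)
C=np.hstack([cv2.resize(b[255:345,115:205],(400,400),interpolation=2),cv2.resize(bt[340:440,390:490],(400,400),interpolation=2)])
cv2.imwrite('pics/c2.png',C)
```

```text
orange (292.1500244140625, 322.9540710449219) ((452.25592041015625, 14.005020141601562), (68.69869232177734, 129.1289520263672), 72.2630386352539)
orange (290.2169189453125, 247.27845764160156) ((615.9244995117188, 18.532310485839844), (46.060890197753906, 85.98182678222656), 52.42579650878906)
grey ((399.4444885253906, 296.6872863769531), (12.322333335876465, 70.38289642333984), 16.50436019897461) ((504.6080322265625, -212.13401794433594), (25.76632308959961, 148.986328125), 71.21177673339844)
blue ((156.3378448486328, 294.5810852050781), 8.681729316711426) 196.0
blue ((462.3497009277344, 205.74276733398438), 12.35250186920166) 425.5
blue ((358.5, 190.0), 5.590270042419434) 86.0
blue ((371.1428527832031, 185.0), 5.7588582038879395) 83.5
blue ((352.5, 177.5), 5.700977325439453) 84.0
blue ((365.5, 172.0), 5.590270042419434) 84.0
blue ((347.125, 165.125), 5.65971565246582) 79.5
blue ((359.8846130371094, 159.8076934814453), 5.606787204742432) 82.0
```

View pics/c1.png

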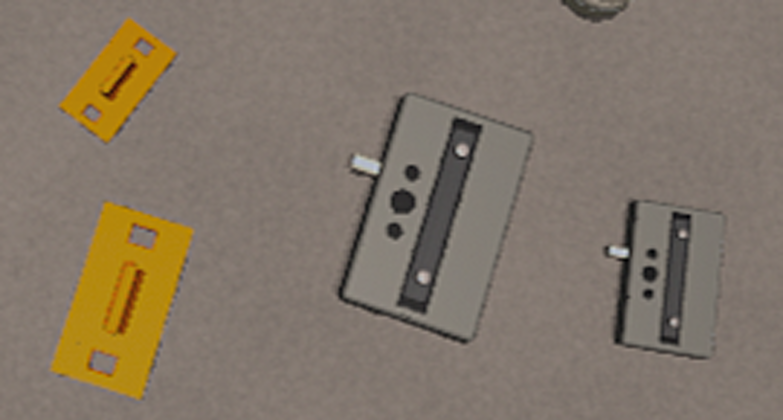

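View pics/c2.png

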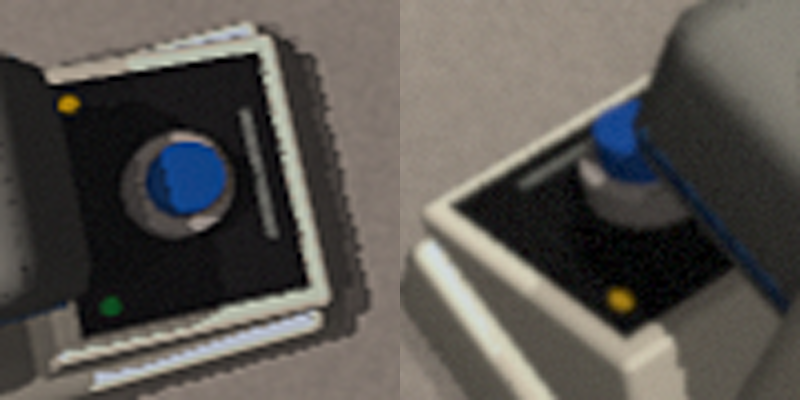

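The crop confirms it: the large orange plate measures 129x69 mm, matching 130x70. The large grey station at (400,295) is the one of the right size, with studs at about (409,272) and (396,315). The panel crop shows the key and collar, with the slope rising toward the image left (+y). Next I'll refine the studs, slots and panel.

Run:
```python
from h import *
s=snap('top'); t=snap('side')
def blob(s,m,x,y,r=9):
    M=np.zeros(m.shape,np.uint8); M[y-r:y+r+1,x-r:x+r+1]=m[y-r:y+r+1,x-r:x+r+1]
    n,l,st,c=cv2.connectedComponentsWithStats(M); k=1+np.argmax(st[1:,4]); return c[k],st[k,4]
g=s['bgr'].min(2); P=[]
for x,y in((409,272),(396,315)):
    c,a=blob(s,(g>150).astype(np.uint8),x,y,7); P.append(ray(s,c,51)[0]); print('stud',c,a,P[-1])
P=np.array(P);print('studs mid',P.mean(0),np.linalg.norm(P[0]-P[1]),'yaw',np.degrees(np.arctan2(*(P[0]-P[1])[1::-1])))
hsv=cv2.cvtColor(s['bgr'],cv2.COLOR_BGR2HSV); o=cv2.inRange(hsv,(8,170,100),(28,255,255)); Q=[]
for x,y in((299,301),(285,345)):
    c,a=blob(s,(hsv[:,:,1]<110).astype(np.uint8),x,y,6); Q.append(ray(s,c,3)[0]); print('slot',c,a,Q[-1])
Q=np.array(Q);print('slots mid',Q.mean(0),np.linalg.norm(Q[0]-Q[1]),'yaw',np.degrees(np.arctan2(*(Q[0]-Q[1])[1::-1])))
# station block edges, bright grey vs bench: crop quad corners
cq=np.array([(405,94),(532,131),(469,342),(340,296)])/2.9+(250,220); print('station',ray(s,cq,40)[:,:2].round(1),ray(s,cq,40).mean(0))
cc=lambda x,y:(115+x*90/400,255+y*90/400)
pts=ray(s,[cc(258,50),cc(310,290)],60); print('panel front',pts,np.linalg.norm(pts[0]-pts[1]))
m=cv2.inRange(hsv,(100,150,60),(125,255,255)); c,a=blob(s,m,156,294,14);print('key',c,a)
V=(hsv[...,2]);b2=cv2.inRange(hsv,(100,150,110),(125,255,255));c,a=blob(s,b2,156,294,14)
for z in(104,109,114):print('key',z,c,ray(s,c,z))
for n,x,y,z in(('bottle',288,181,100),('rack',358,175,75),('jar',462,206,65)):print(n,ray(s,(x,y),z))
h2=cv2.cvtColor(t['bgr'],cv2.COLOR_BGR2HSV);m=cv2.inRange(h2,(100,150,60),(125,255,255))[340:440,390:470];ys,xs=np.nonzero(m);print('sidekey',xs.min()+390,xs.max()+390,ys.min()+340,ys.max()+340)
```

```text
stud [409.  271.5] 8 [ 555.31888709 -231.81202353   51.        ]
stud [395.28571429 315.        ] 7 [ 465.31648907 -199.63726468   51.        ]
studs mid [ 510.31768808 -215.72464411   51.        ] 95.58057729679113 yaw -19.67134995915457
slot [298.82978723 301.27659574] 47 [ 4.97514127e+02 -1.93808070e-01  3.00000000e+00]
slot [285.  344.5] 52 [406.33899781  29.16928731   3.        ]
slots mid [451.92656238  14.48773962   3.        ] 95.78671902566657 yaw -17.851236752601295
station [[ 597.8 -194.4]
 [ 570.  -287. ]
 [ 418.5 -234.1]
 [ 451.5 -142.7]] [ 509.44843773 -214.56428002   40.        ]
panel front [[567.29853722 257.25616183  60.        ]
 [457.47041776 228.63849393  60.        ]] 113.49531594221699
key [156.46118721 294.59817352] 219
key 104 [157.73255814 294.01162791] [[507.17245691 271.79630396 104.        ]]
key 109 [157.73255814 294.01162791] [[506.78958263 270.24178722 109.        ]]
key 114 [157.73255814 294.01162791] [[506.40670835 268.68727047 114.        ]]
bottle [[737.08549812  20.34665037 100.        ]]
rack [[ 758.42124315 -126.64305646   75.        ]]
jar [[ 693.12019513 -347.87280176   65.        ]]
sidekey 438 453 365 384
```

send_rows(
  travel=[
    [0,-0.28,0.1],
    [0,-0.28,0],
    [0,-0.28,0],
    [0,-0.28,0],
    [0,-0.28,0],
    [0.19,-0.23,0],
    [0.19,-0.23,0],
    [0.19,-0.23,0],
  ],
  twist=[
    [0,0,0.034],
    [0,0,0],
    [0,0,0],
    [0,0,0],
    [0,0,0],
    [0,0,0],
    [0,0,0],
    [0,0,0],
  ],
  grip=[1,1,1,1,1,1,1,1],
)

```text
t: 1.3
tcp_pos: [338.0, 164.4, 243.1]
ee_rot: [0.155, 0.988, 0.001, 0.001]
ft_force: [0.1, 1.3, -0.8]
grip_width: 91.9
grasp_force: 0.0
```

send_rows(
  travel=[
    [0.19,-0.25,0],
    [0.19,-0.25,0],
    [0.19,-0.25,0],
    [0,0,-0.28],
    [0,0,-0.28],
    [0,0,-0.28],
    [0,0,0],
  ],
  twist=[
    [0,0,0],
    [0,0,0],
    [0,0,0],
    [0,0,0],
    [0,0,0],
    [0,0,0],
    [0,0,0],
  ],
  grip=[1,1,1,1,1,1,0.2,0],
)

```text
invalid input
```

send_rows(
  travel=[
    [0,0,0],
  ],
  twist=[
    [0,0,0],
  ],
  grip=[0.2],
)

```text
t: 1.42
tcp_pos: [339.1, 162.8, 242.9]
ee_rot: [0.158, 0.987, -0.0, 0.001]
ft_force: [0.7, 0.6, -0.2]
grip_width: 84.2
grasp_force: 0.0
```

send_rows(
  travel=[
    [0.19,-0.25,0],
    [0.19,-0.25,0],
    [0.185,-0.243,0],
    [0,0,-0.28],
    [0,0,-0.28],
    [0,0,-0.28],
    [0,0,0],
  ],
  twist=[
    [0,0,0],
    [0,0,0],
    [0,0,0],
    [0,0,0],
    [0,0,0],
    [0,0,0],
    [0,0,0],
  ],
  grip=[0.2,0.2,0.2,0.2,0.2,0.2,0.2],
)

```text
t: 2.3
tcp_pos: [446.2, 18.6, 71.7]
ee_rot: [0.155, 0.988, -0.001, -0.004]
ft_force: [0.0, 0.3, 0.1]
grip_width: 55.2
grasp_force: 0.0
```

Run:
```python
from h import *
from scipy.spatial.transform import Rotation as R
s=env.read_state(); r=R.from_quat(s['ee_rot']).as_matrix(); print(s['t'],s['tcp_pos'],r.round(4),s['grip_width'],np.degrees(np.arctan2(r[1,1],r[0,1])))
```

```text
2.3 [446.17767189  18.59047445  71.7025819 ] [[-9.521e-01  3.055e-01 -8.400e-03]
 [ 3.055e-01  9.522e-01 -1.000e-04]
 [ 7.900e-03 -2.700e-03 -1.000e+00]] 55.156671146348714 72.21062553213594
```

send_rows(
  travel=[
    [0.028,-0.022,-0.1],
    [0,0,-0.1],
    [0,0,0],
    [0,0,0],
  ],
  twist=[
    [0,0,0],
    [0,0,0],
    [0,0,0],
    [0,0,0],
  ],
  grip=[0.2,0,0,0],
)

```text
t: 2.8
tcp_pos: [456.4, 13.8, 36.4]
ee_rot: [0.155, 0.988, 0.0, 0.001]
ft_force: [0.8, -0.5, 0.0]
grip_width: 46.1
grasp_force: 0.0
```

send_rows(
  travel=[
    [-0.021,0.003,-0.08],
    [0,0,0],
    [0,0,0],
  ],
  twist=[
    [0,0,0],
    [0,0,0],
    [0,0,0],
  ],
  grip=[0,0,0],
)

```text
t: 3.18
tcp_pos: [451.8, 14.1, 19.6]
ee_rot: [0.155, 0.988, 0.0, 0.001]
ft_force: [0.3, -0.6, -0.3]
grip_width: 46.3
grasp_force: 0.0
```

Centred on the fin, so I'll close on it.

send_rows(
  travel=[
    [0,0,0],
    [0,0,0],
    [0,0,0],
    [0,0,0],
    [0,0,0],
  ],
  twist=[
    [0,0,0],
    [0,0,0],
    [0,0,0],
    [0,0,0],
    [0,0,0],
  ],
  grip=[-1,-1,-1,-1,-1],
  squeeze=25,
)

```text
t: 3.8
tcp_pos: [451.1, 14.0, 18.6]
ee_rot: [0.155, 0.988, 0.0, 0.0]
ft_force: [-0.0, 0.2, 2.0]
grip_width: 9.7
grasp_force: 25.0
```

send_rows(
  travel=[
    [0,0,0.2],
    [0,0,0.2],
    [0.073,-0.287,0],
    [0.073,-0.287,0],
    [0.073,-0.287,0],
    [0.073,-0.287,0],
    [0,0,0],
    [0,0,0],
  ],
  twist=[
    [0,0,0],
    [0,0,0],
    [0,0,-0.018],
    [0,0,0],
    [0,0,0],
    [0,0,0],
    [0,0,0],
    [0,0,0],
  ],
  grip=[-1,-1,-1,-1,-1,-1,-1,-1],
)

```text
t: 4.8
tcp_pos: [508.5, -215.3, 98.0]
ee_rot: [0.17, 0.986, 0.0, -0.001]
ft_force: [-0.3, -0.0, -1.4]
grip_width: 10.2
grasp_force: 25.0
```

Run:
```python
from h import *
from scipy.spatial.transform import Rotation as R
s=env.read_state(); r=R.from_quat(s['ee_rot']).as_matrix(); print(s['t'],s['tcp_pos'],s['ft_force'],s['grip_width'],np.degrees(np.arctan2(r[1,1],r[0,1])),r[:,2])
a=snap('top')['bgr'];b=snap('side')['bgr']
cv2.imwrite('pics/h.png',np.hstack([cv2.resize(a[230:360,340:470],(400,400),interpolation=2),cv2.resize(b[130:260,280:410],(400,400),interpolation=2)]))
```

```text
4.8 [ 508.49730789 -215.34856348   97.96821736] [-0.25462246 -0.02419898 -1.39422838] 10.218491362592642 70.47596620359867 [-1.60270012e-03  9.34159471e-04 -9.99998279e-01]
```

View pics/h.png

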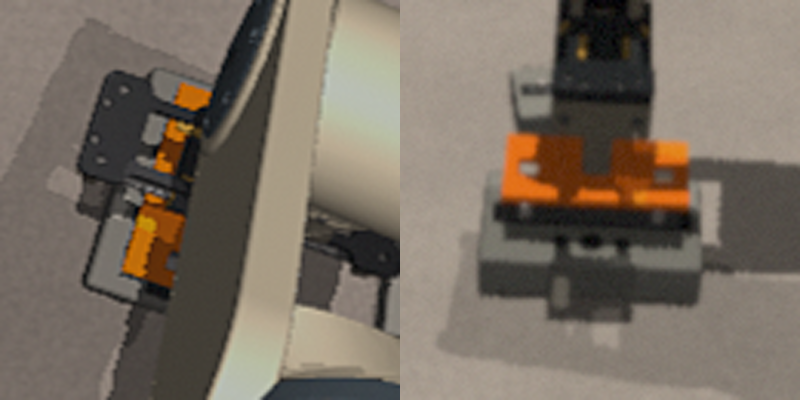

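send_rows(
  travel=[
    [0.006,-0.003,-0.12],
    [0,0,0],
    [0,0,0],
  ],
  twist=[
    [0,0,0],
    [0,0,0],
    [0,0,0],
  ],
  grip=[-1,-1,-1],
)

```text
t: 5.28
tcp_pos: [510.7, -215.5, 75.0]
ee_rot: [0.168, 0.986, 0.0, -0.0]
ft_force: [-0.4, -0.3, -1.1]
grip_width: 9.8
grasp_force: 25.0
```

Run:
```python
from h import *
for i in range(3): 
    t=snap('side'); print(env.read_state()['tcp_pos'])
b=t['bgr'];cv2.imwrite('pics/h2.png',cv2.resize(b[160:240,295:395],(800,640),interpolation=2)[:600])
z=env.read_state()['tcp_pos'][2]-18.6
hsv=cv2.cvtColor(b,cv2.COLOR_BGR2HSV); o=cv2.inRange(hsv,(3,150,80),(28,255,255)); o[:160]=0;o[240:]=0;o[:,:295]=0;o[:,395:]=0
sel=(o>0); h=cv2.findContours(o,cv2.RETR_CCOMP,2)
for c,hh in zip(h[0],h[1][0]): print(cv2.contourArea(c),hh[3],c[:,0].mean(0))
ys,xs=np.nonzero(o); print(xs.min(),xs.max(),ys.min(),ys.max())
# nominal projection of slots & plate ends given TCP
for nm,yaw in(('n',-19.5),):
    C=np.array([510.3,-215.7,z]);u=np.array([np.cos(np.radians(yaw)),np.sin(np.radians(yaw)),0]);v=np.array([-u[1],u[0],0])
    print('slots exp',proj(t,[C+48*u+[0,0,3],C-48*u+[0,0,3]]),'corners exp',proj(t,[C+a*65*u+b_*35*v+[0,0,6] for a in(1,-1) for b_ in(1,-1)]))
    S=[np.array([555.3,-231.8,51]),np.array([465.3,-199.6,51])]; print('stud exp',proj(t,S))
```

```text
[ 510.93810269 -215.82911218   75.28032399]
[ 511.03101933 -216.00802462   75.35229543]
[ 511.05530897 -216.1411246    75.36038697]
1095.5 -1 [345.53333333 194.51666667]
28.5 0 [363.375 194.375]
20.5 0 [320.75 192.5 ]
311 372 182 206
slots exp [[320.18608828 192.2466394 ]
 [363.56413461 194.32229365]] corners exp [[311.43029046 201.20181871]
 [313.57976327 180.91821974]
 [371.65619377 204.11453018]
 [371.13572352 183.63762617]]
stud exp [[320.22778336 195.24662488]
 [363.16072251 197.39873729]]
```

View pics/h2.png

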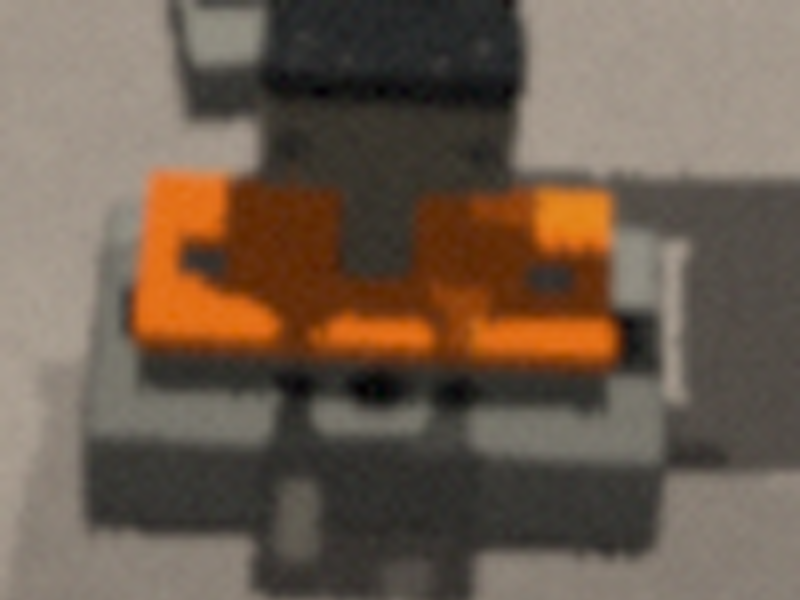

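The side view agrees with the plate held level over the station. Its slots sit at (320.8,192.5) and (363.4,194.4), within 0.6 px of the expected positions. Now I'll lower it.

send_rows(
  travel=[
    [-0.004,0,-0.03],
    [0,0,-0.02],
    [0,0,-0.015],
    [0,0,0],
    [0,0,0],
  ],
  twist=[
    [0,0,0],
    [0,0,0],
    [0,0,0],
    [0,0,0],
    [0,0,0],
  ],
  grip=[-1,-1,-1,-1,-1],
)

```text
t: 6.05
tcp_pos: [509.9, -216.3, 61.6]
ee_rot: [0.169, 0.986, -0.0, -0.0]
ft_force: [-0.0, 0.9, -2.0]
grip_width: 10.1
grasp_force: 25.0
```

send_rows(
  travel=[
    [0,0,-0.012],
    [0,0,0],
    [0,0,0],
  ],
  twist=[
    [0,0,0],
    [0,0,0],
    [0,0,0],
  ],
  grip=[-1,-1,-1],
)

```text
t: 6.42
tcp_pos: [509.8, -216.2, 59.2]
ee_rot: [0.169, 0.986, 0.0, 0.0]
ft_force: [-0.7, 0.3, -1.4]
grip_width: 10.0
grasp_force: 25.0
```

send_rows(
  travel=[
    [0,0,-0.003],
    [0,0,0],
    [0,0,0],
    [0,0,0],
    [0,0,0.15],
    [0,0,0.25],
    [0,0,0.25],
    [0,0,0.25],
  ],
  twist=[
    [0,0,0],
    [0,0,0],
    [0,0,0],
    [0,0,0],
    [0,0,0],
    [0,0,0],
    [0,0,0],
    [0,0,0],
  ],
  grip=[-1,0,0,0,0,0,-1,-1],
)

```text
t: 7.42
tcp_pos: [509.6, -216.1, 240.3]
ee_rot: [0.169, 0.986, -0.0, 0.0]
ft_force: [0.5, -0.0, -0.0]
grip_width: 28.1
grasp_force: 0.0
```

send_rows(
  travel=[
    [0,0.28,0],
    [0,0.28,0],
    [0,0.28,0],
    [0,0.28,0],
    [0,0.28,0],
    [0,0.28,0],
    [0,0,0],
    [0,0,0],
  ],
  twist=[
    [0,0,-0.089],
    [0,0,-0.089],
    [0,0,-0.089],
    [0,0,-0.089],
    [0,0,-0.089],
    [0,0,-0.089],
    [0,0,-0.087],
    [0,0,0],
  ],
  grip=[-1,-1,-1,-1,-1,-1,-1,-1],
)

```text
t: 8.43
tcp_pos: [509.6, 120.3, 238.5]
ee_rot: [0.61, 0.792, -0.0, -0.0]
ft_force: [0.0, -0.6, -0.1]
grip_width: 0.5
grasp_force: 0.0
```

```bash
cat > st.py <<'E'
from h import *
from scipy.spatial.transform import Rotation as R
s=env.read_state(); r=R.from_quat(s['ee_rot']).as_matrix()
print('t',s['t'],'tcp',s['tcp_pos'].round(2),'w',s['grip_width'],'F',s['ft_force'].round(2),'q',s['joint_pos'].round(2))
ux=np.array([np.cos(np.radians(14.6)),np.sin(np.radians(14.6)),0]); uh=np.array([-ux[1],ux[0],0]); n=-.5*uh+np.array([0,0,.866])
T=np.c_[np.cross(ux,-n),ux,-n]
print('twist needed /90deg',(R.from_matrix(T)*R.from_matrix(r).inv()).as_rotvec()/(np.pi/2))
key=np.array([506,270.7,109.]); d=s['tcp_pos']-key; print('F.n',s['ft_force']@n,'tcp-key along n',d@n,'lat x',d@ux,'lat y',d@np.cross(n,ux))
E
python3 - <<'E'
import st
from h import *
s=snap('top'); b=s['bgr']; hsv=cv2.cvtColor(b,cv2.COLOR_BGR2HSV); o=cv2.inRange(hsv,(8,170,100),(28,255,255)); o[:,:330]=0
for c in cv2.findContours(o,0,2)[0]:
    if cv2.contourArea(c)>200: print('plate',cv2.minAreaRect(ray(s,c[:,0],46)[:,:2].astype(np.float32)))
t=snap('side')
cv2.imwrite('pics/p.png',np.hstack([cv2.resize(b[240:350,350:460],(400,400),interpolation=2),cv2.resize(t['bgr'][150:250,290:390],(400,400),interpolation=2)]))
E
```

```text
t 8.425 tcp [509.59 120.34 238.53] w 0.4707425146450212 F [ 0.02 -0.62 -0.08] q [ 0.23  0.18  1.83 -0.    1.13 -0.03]
twist needed /90deg [ 0.32253939  0.08444759 -0.0020324 ]
F.n 0.23177582747936173 tcp-key along n 185.37457225584993 lat x -34.42576385186996 lat y -62.02651910709375
plate ((511.0738525390625, -215.83883666992188), (70.16831970214844, 130.57778930664062), 70.95722961425781)
```

View pics/p.png

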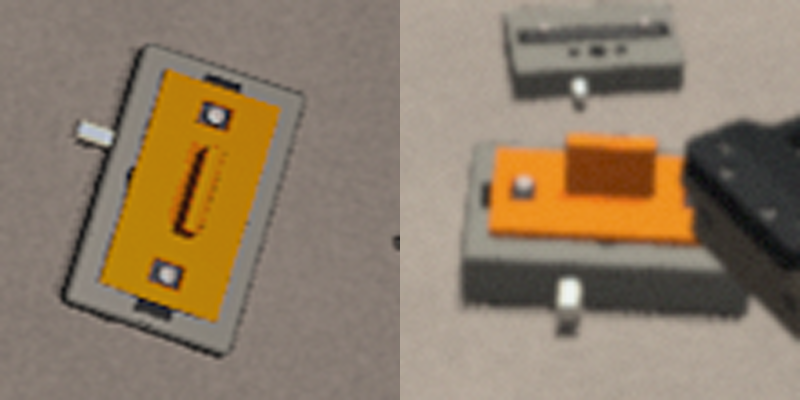

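The plate is home: both stud tips show through its slots at crop (215,116) and (167,273), it lies flat, and it's centred at (511,-216). Next I'll tilt the tool and approach the key along the panel normal.

send_rows(
  travel=[
    [0,0,0],
    [0,0,0],
    [0,0,0],
    [0,0,0],
    [0.03,0.23,-0.06],
    [0.03,0.23,-0.06],
    [0,0,0],
    [0,0,0],
  ],
  twist=[
    [0.081,0.021,0],
    [0.081,0.021,0],
    [0.081,0.021,0],
    [0.08,0.021,0],
    [0,0,0],
    [0,0,0],
    [0,0,0],
    [0,0,0],
  ],
  grip=[-1,-1,-1,-1,-1,-1,-1,-1],
)

```text
t: 9.52
tcp_pos: [521.8, 210.9, 214.6]
ee_rot: [0.59, 0.765, 0.159, -0.205]
ft_force: [-0.2, 0.4, 0.5]
grip_width: 0.5
grasp_force: 0.0
```

```bash
python3 st.py
```

```text
t 9.525 tcp [521.84 210.94 214.58] w 0.5032812621683093 F [-0.15  0.38  0.47] q [ 0.07  0.32  1.81  0.56  1.18 -0.45]
twist needed /90deg [-0.00034601  0.0007178  -0.00099619]
F.n 0.20137257908959755 tcp-key along n 122.34443170712457 lat x 0.26701723028562074 lat y -0.747451861749731
```

send_rows(
  travel=[
    [-0.021,0.082,-0.147],
    [-0.021,0.082,-0.147],
    [-0.021,0.082,-0.147],
    [0,0,0],
    [0,0,0],
  ],
  twist=[
    [0,0,0],
    [0,0,0],
    [0,0,0],
    [0,0,0],
    [0,0,0],
  ],
  grip=[-1,-1,-1,-1,-1],
)

```text
t: 10.15
tcp_pos: [510.2, 260.1, 127.5]
ee_rot: [0.59, 0.764, 0.159, -0.204]
ft_force: [-0.5, -0.3, 0.8]
grip_width: 0.3
grasp_force: 0.0
```

```bash
python3 st.py
python3 - <<'E'
from h import *
a=snap('top')['bgr'];b=snap('side')['bgr']
cv2.imwrite('pics/k.png',np.hstack([cv2.resize(a[250:350,110:210],(400,400),interpolation=2),cv2.resize(b[330:440,380:490],(400,400),interpolation=2)]))
E
```

```text
t 10.15 tcp [510.17 260.11 127.54] w 0.27282080519148966 F [-0.48 -0.33  0.77] q [ 0.16  0.43  1.88  0.64  0.98 -0.5 ]
twist needed /90deg [-6.37069248e-04  1.20556745e-03 -9.23956989e-05]
F.n 0.7640950552249317 tcp-key along n 21.700835638542333 lat x 1.3661216681229214 lat y -0.5149285551978302
```

View pics/k.png

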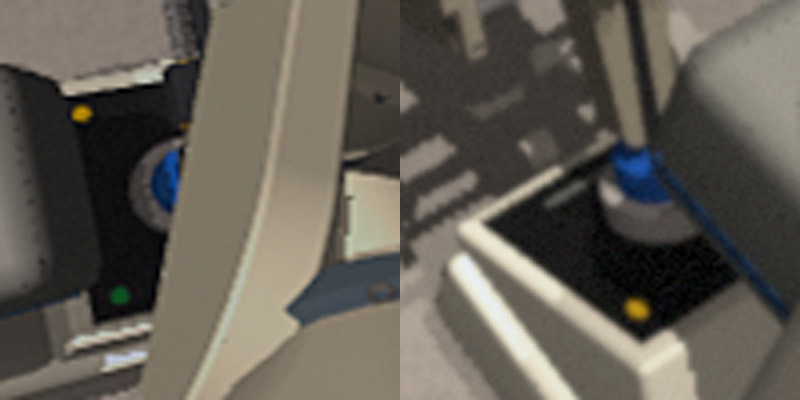

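The fingertips are in line with the key at side crop (632,160). I'll feel for contact in small steps.

send_rows(
  travel=[
    [-0.01,0.01,-0.026],
    [0,0,0],
    [0,0,0],
  ],
  twist=[
    [0,0,0],
    [0,0,0],
    [0,0,0],
  ],
  grip=[-1,-1,-1],
)

```text
t: 10.62
tcp_pos: [507.2, 262.9, 121.3]
ee_rot: [0.59, 0.764, 0.159, -0.205]
ft_force: [0.5, 0.4, 0.3]
grip_width: 0.7
grasp_force: 0.0
```

```bash
cat > f.py <<'E'
from h import *
ux=np.array([np.cos(np.radians(14.6)),np.sin(np.radians(14.6)),0]); uh=np.array([-ux[1],ux[0],0]); n=-.5*uh+np.array([0,0,.866])
F=[];P=[]
for i in range(4):
    env.snapshot('side'); s=env.read_state(); F.append(s['ft_force']@n); d=s['tcp_pos']-np.array([506,270.7,109.]); P.append([d@n,d@ux,d@np.cross(n,ux)])
print(s['t'],'F.n',np.round(F,2),np.mean(F).round(2),'n,x,y',np.mean(P,0).round(2))
E
python3 f.py
```

```text
10.825 F.n [ 0.01 -1.23  0.53  0.22] -0.12 n,x,y [14.51 -0.73 -0.61]
```

send_rows(
  travel=[
    [-0.001,0.005,-0.009],
    [0,0,0],
    [0,0,0],
  ],
  twist=[
    [0,0,0],
    [0,0,0],
    [0,0,0],
  ],
  grip=[-1,-1,-1],
)

```text
t: 11.2
tcp_pos: [507.0, 264.0, 119.3]
ee_rot: [0.59, 0.764, 0.159, -0.205]
ft_force: [0.4, 1.1, 0.2]
grip_width: 0.8
grasp_force: 0.1
```

```bash
python3 f.py
```

```text
11.4 F.n [-0.27 -0.64  0.65 -0.  ] -0.06 n,x,y [12.34 -0.79 -0.68]
```

send_rows(
  travel=[
    [-0.001,0.005,-0.009],
    [0,0,0],
    [0,0,0],
  ],
  twist=[
    [0,0,0],
    [0,0,0],
    [0,0,0],
  ],
  grip=[-1,-1,-1],
)

```text
t: 11.78
tcp_pos: [506.7, 264.9, 117.6]
ee_rot: [0.59, 0.764, 0.159, -0.205]
ft_force: [-0.3, -1.0, 1.7]
grip_width: 0.4
grasp_force: 1.1
```

```bash
python3 f.py
```

```text
11.975 F.n [2.39 1.99 3.05 2.79] 2.55 n,x,y [10.34 -0.73 -0.71]
```

send_rows(
  travel=[
    [-0.001,0.005,-0.009],
    [0,0,0],
    [0,0,0],
  ],
  twist=[
    [0,0,0],
    [0,0,0],
    [0,0,0],
  ],
  grip=[-1,-1,-1],
)

```text
t: 12.35
tcp_pos: [506.5, 266.0, 115.8]
ee_rot: [0.59, 0.764, 0.159, -0.205]
ft_force: [-0.2, -1.7, 2.7]
grip_width: 0.6
grasp_force: 1.6
```

```bash
python3 f.py
```

```text
12.55 F.n [3.03 2.67 2.99 3.24] 2.98 n,x,y [ 8.25 -0.66 -0.71]
```

send_rows(
  travel=[
    [-0.0004,0.0015,-0.0026],
    [0,0,0],
    [0,0,0],
  ],
  twist=[
    [0,0,0],
    [0,0,0],
    [0,0,0],
  ],
  grip=[-1,-1,-1],
)

```text
t: 12.92
tcp_pos: [506.5, 266.2, 115.2]
ee_rot: [0.59, 0.764, 0.159, -0.205]
ft_force: [-1.5, -1.6, 2.8]
grip_width: 0.5
grasp_force: 1.7
```

```bash
python3 f.py
```

```text
13.125 F.n [2.64 3.17 2.47 3.41] 2.92 n,x,y [ 7.64 -0.65 -0.71]
```

send_rows(
  travel=[
    [-0.0003,0.0012,-0.0022],
    [0,0,0],
    [0,0,0],
  ],
  twist=[
    [0,0,0],
    [0,0,0],
    [0,0,0],
  ],
  grip=[-1,-1,-1],
)

```text
t: 13.5
tcp_pos: [506.5, 266.5, 114.9]
ee_rot: [0.59, 0.764, 0.159, -0.205]
ft_force: [-1.8, -4.3, 5.3]
grip_width: 0.6
grasp_force: 3.0
```

```bash
python3 f.py
```

```text
13.7 F.n [6.5  6.61 5.97 4.87] 5.99 n,x,y [ 7.25 -0.62 -0.7 ]
```

The force is about 6 N, above the 3.8 N of the first stop and below the 11 N of the second stage. I'll hold here.

send_rows(
  travel=[
    [0,0,0],
    [0,0,0],
    [0,0,0],
    [0,0,0],
    [0,0,0],
    [0,0,0],
    [0,0,0],
    [0,0,0],
  ],
  twist=[
    [0,0,0],
    [0,0,0],
    [0,0,0],
    [0,0,0],
    [0,0,0],
    [0,0,0],
    [0,0,0],
    [0,0,0],
  ],
  grip=[-1,-1,-1,-1,-1,-1,-1,-1],
)

```text
t: 14.7
tcp_pos: [506.4, 266.5, 114.9]
ee_rot: [0.59, 0.764, 0.159, -0.205]
ft_force: [-2.0, -3.5, 5.3]
grip_width: 0.7
grasp_force: 3.0
```

```bash
python3 f.py
```

```text
14.9 F.n [6.75 5.04 5.79 6.5 ] 6.02 n,x,y [ 7.25 -0.62 -0.7 ]
```

send_rows(
  travel=[
    [-0.0013,0.005,-0.009],
    [-0.0013,0.005,-0.009],
    [-0.0006,0.0024,-0.0043],
    [0,0,0],
    [0,0,0],
    [0,0,0],
  ],
  twist=[
    [0,0,0],
    [0,0,0],
    [0,0,0],
    [0,0,0],
    [0,0,0],
    [0,0,0],
  ],
  grip=[-1,-1,-1,-1,-1,-1],
)

```text
t: 15.65
tcp_pos: [505.8, 268.8, 110.6]
ee_rot: [0.59, 0.764, 0.159, -0.205]
ft_force: [-3.3, -4.9, 7.4]
grip_width: 0.6
grasp_force: 4.5
```

```bash
python3 f.py
```

```text
15.85 F.n [8.91 9.26 9.78 8.59] 9.14 n,x,y [ 2.34 -0.61 -0.7 ]
```

Now a little further, until the force shows the hard stop.

send_rows(
  travel=[
    [-0.0006,0.0024,-0.0043],
    [0,0,0],
    [0,0,0],
  ],
  twist=[
    [0,0,0],
    [0,0,0],
    [0,0,0],
  ],
  grip=[-1,-1,-1],
)

```text
t: 16.23
tcp_pos: [505.8, 269.0, 110.4]
ee_rot: [0.59, 0.765, 0.159, -0.205]
ft_force: [-4.0, -10.0, 13.8]
grip_width: 0.5
grasp_force: 8.5
```

```bash
python3 f.py
```

```text
16.425 F.n [16.58 17.19 17.01 17.24] 17.01 n,x,y [ 1.99 -0.55 -0.69]
```

The force is 17 N, well above 11 N, after 5.2 mm more travel, so the second stop is reached. I'll retract along the normal.

send_rows(
  travel=[
    [0.006,-0.024,0.043],
    [0.021,-0.082,0.147],
    [0.021,-0.082,0.147],
    [0.021,-0.082,0.147],
    [0,0,0],
    [0,0,0],
    [0,0,0],
    [0,0,0],
  ],
  twist=[
    [0,0,0],
    [0,0,0],
    [0,0,0],
    [0,0,0],
    [0,0,0],
    [0,0,0],
    [0,0,0],
    [0,0,0],
  ],
  grip=[-1,-1,-1,-1,-1,-1,-1,-1],
)

```text
t: 17.42
tcp_pos: [518.9, 215.8, 205.4]
ee_rot: [0.59, 0.764, 0.158, -0.206]
ft_force: [-0.3, 0.1, -0.4]
grip_width: 0.3
grasp_force: 0.0
```

```bash
python3 f.py
python3 - <<'E'
from h import *
s=snap('top'); b=s['bgr']; hsv=cv2.cvtColor(b,cv2.COLOR_BGR2HSV); o=cv2.inRange(hsv,(8,170,100),(28,255,255)); o[:,:330]=0
for c in cv2.findContours(o,0,2)[0]:
    if cv2.contourArea(c)>200: print('plate',cv2.minAreaRect(ray(s,c[:,0],46)[:,:2].astype(np.float32)))
print(env.finish_job())
E
```

```text
17.625 F.n [-0.52  0.05  0.27  0.07] -0.03 n,x,y [112.13  -1.07  -0.59]
plate ((511.0738525390625, -215.83883666992188), (70.16831970214844, 130.57778930664062), 70.95722961425781)
the job is handed in; nothing more can be done
None
```

I put the larger plate flat over both studs and let go, held the key at its first stop for over a second (about 6 N), then pressed it to the second stop (17 N), backed the arm clear and handed the job in at about 17.7 s; no verdict came back, and I didn't re-measure the bystanders, though the arm stayed clear of them.

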